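Level a small bed plate with its socket key

TASK

Slip the square socket key over the square top of the levelling screw on the small hinged bed plate, press it down until the screw's sprung foot is squeezed fully home, and, still pressing, turn the key until the bubble of the plate's spirit level stands centred between its two marks. Finish holding: keep the key gripped, its foot pressed fully down and the bubble centred, without letting go and without leaning on the plate itself. Leave the type, the H-shaped block and the T-handled key lying where they are.

Things in the scene. Friction and masses are not known exactly. Their poses are not given: they have to be found in the camera images.
- socket_key: Loose dark steel key, standing on its open end, 67 mm tall, 0.2 kg. Origin: centre of underside, z up. Square sleeve 30 x 30 mm, 32 high, with a 17 mm square bore, open below, 26 deep, sides along x and y. Round collar 40 mm across from height 32 to 37; fingertips may rest on it. Above, to height 67, a flat thumb bar 36 mm long along x, 14 thick along y: grip it across the 14 mm.
- screw_top (a point): Centre of the top end of the upright levelling screw, a steel shaft 14 mm square with a small lead-in, about 45 mm clear above the plate's boss; 98 mm above the table until pressed. x, y along its flats (its yaw): any quarter turn fits the key, with 1.5 mm play each side, about 0.25 rad of turn. The key is fully on when this end meets the end of the bore, 26 mm above the key's underside.
- screw: The levelling screw itself; origin on its axis at the lower end, 74 mm below screw_top. It turns about its upright axis with light friction (0.06 N m), stays where it is left and has 2.5 rad between its stops. Turning does not raise or lower it: the plate climbs on its thread. It sinks 3 mm when the sprung foot under it is squeezed home.
- rocker (a joint): The hinged rocker under the plate that carries the screw over its sprung foot: 0 rad free, 0.01875 rad when the foot is squeezed fully home on its stop; the screw's top has then sunk 3 mm and leans 0.019 rad. The key's weight does not move it; a push down on the screw of about 4 N starts it, about 10 N brings it home.
- vial_mid (a point): Middle of the vial, between its two black mark rings (19 mm apart), at the bubble's height; fixed to the plate. y runs along the vial, away from the screw, which is 0.10 m off towards -y. The vial is a green tube 80 mm long, 15 thick, on a dark block 100 x 30 mm, its ends 68 mm above the table.
- bubble_mid (a point): Middle of the pale bubble, 12 mm long. It runs to the vial's higher end, settling in 1.5 s. Turning the screw clockwise (from above) raises the plate's screw end and moves the bubble towards the screw, 16 mm per rad. Squeezing the foot lowers that end and moves it 15 mm away, so read it with the foot fully pressed: then, at first, 0.5 to 1.15 rad of clockwise turn are wanting.
- bed: Fixed grey cast base, 150 x 215 mm, hinge lugs 46 mm high. Origin: centre of its underside. The aluminium plate, 140 x 205 x 12 mm, lies over it, top 48 mm above the table, hinged near the base's +y end; the screw stands on the centre line 75 mm from the origin towards -y.
- plate: The hinged aluminium plate that carries the spirit level. Origin: middle of its hinge line, 36 mm above the table, 85 mm from the bed's origin towards the bed's +y. It tilts by a few hundredths of a radian at most.
- type_lines: Bystander: small block of metal type, 34 x 41 x 26 mm; origin at the centre of its underside. Leave it.
- h_block: Bystander: blue-grey metal block with H ends, 50 x 82 x 26 mm; origin at the centre of its underside. Leave it.
- t_key: Bystander: flat-lying T-handled key, 70 x 90 x 12 mm; origin at the centre of its underside. Leave it.
Things that resemble listed ones, but are neither listed nor needed, are in the scene too. Leave any pink or red look-alike of the socket_key alone.

How it is judged:
By the outcome, as a careful person would: the job done as asked, in the order asked, and still so for the second after the job is handed in, while the arm keeps its last pose, push and grip.
It also fails if it takes over 64 s, if anything falls off the work surface, if the arm or the gripper's body presses on something with over 40 N, if the wrist force passes 120 N, or if a joint passes its speed limit or range.

ROBOT

A 7-joint arm with a two-finger parallel gripper is mounted at the origin on a cart in front of the work surface, level with it; the furniture and walls round the work are solid. World frame = base frame: x ahead of the robot, y to its left, z up, the work surface at z = 0. Lengths are in m, angles in degrees, forces in N, time in s.
With the tool pointing down it reaches from about 0.35 to 0.775 m from the base axis. Payload 3.1 kg.
Tool frame: the origin (TCP) lies midway between the tips of the shut fingers; the grasp point (between the pads) lies 19 mm behind it; z points along the fingers, y is the line along which they close (so a half turn about z gives the same grasp; the last joint's range is limited). The gripper opens to 85 mm and grips with 20 to 120 N. Pads are 22 mm wide; open, the fingers measure 114 mm over their backs; the gripper's body (76 mm by 85 mm) begins 54 mm behind the grasp point. The pads swing forward as they close: fully open they stand 13 mm farther back than shut.
Start: joints at [-68.795, 17.813, 0.802, 86.603, -0.252, 75.585, -1.558], TCP at [0.22, 0.504, 0.231] pointing down, gripper open.
Joint ranges: [-154.91, 154.91], [-16.99, 109.72], [-72.82, 74.43], [7.12, 147.25], [-82.49, 262.49], [11.32, 116.49], [-174.64, 174.64]. Speed limits (degrees/s): [159.86, 159.86, 180, 180, 180, 180, 180].

INTERFACE

Orientations are given as a 3x3 rotation matrix whose columns are the frame's x, y, z axes.
In Python, from rig import r gives the robot as it stands. The module is installed in compiled form; this text tells all that it offers.
- The arm moves only by the tool arm_command, never from a script. Its argument "series" is a list that holds one entry, the list of rows, each a list of 7 numbers: the shift along the tool's x, y, z in m, then the turn, a rotation vector about the tool's x, y, z in degrees, then the finger opening in m, from 0 to 0.0854. In form: [[[tx, ty, tz, wx, wy, wz, fingers], ...]]. A call has exactly 8 rows; each row shifts and turns the commanded pose from where the row before left it, along the tool's axes as they then stand; what a row does not reach is not made up. A row lasts 1/10 s, in which the tool goes at most 50 mm and 8.59 degrees, less where a joint would pass 70% of its speed; a pose out of reach is approached as far as the arm can. A call is refused whole if a number of a shift passes 0.05 or a number of a turn 8.59, either way. A call with a gripper value outside its range is refused whole. The fingers move at their own pace and stop on an object; "newtons" is the grip in N (left out, the last holds). Time passes only in rows, so rows that do not move let the fingers close, or fill a call up. It gives the time, the measured TCP pose, the force, the opening and the grip force at its end, in the units of the state.
- r.state(): the state, without advancing time (a new reading comes with each control period).
- r.capture(name): name is "scene" or "top"; returns the picture (384x512x3 uint8, blue, green, red); there is no depth.
- r.camera_model(name): a dict with "fov_y" (degrees; the focal length in pixels is half the picture's height over the tangent of half this angle, whatever the lens; pixels are square), "cx", "cy" (the principal point, pixels), "rvec" (rotation vector, rad) and "tvec" (3), from world to camera coordinates, as OpenCV has them. Camera axes: x right, y down, z forward; pixel columns grow to the right and rows downward; lengths in m; the calibration is good to about 2 mm. A picture is of the moment at which its call begins. camera_model takes no time and is no camera call.
- r.hand_in(): hands the job in; it is judged then, once.
The state is a dict: "t": time; "q": joint angles; "joint_velocities": joint speeds; "joint_torque": joint torques, N m; "ee_pos": TCP position; "tool_rot": TCP orientation; "ft_force": force on the tool from outside, world axes, zero at the start; "moment": the same for the moment, N m; "finger_gap": finger opening in m; "grip_force": force on a finger pad.
Only numpy, scipy, OpenCV 4.12 (cv2) and the standard library are available. Lean on these libraries where they do the work, as an engineer would, in place of code of your own. Each camera call takes 0.05 s, during which the arm holds its last target. There are 200 camera calls.

## Working session

There is one attempt and no reset: what is moved stays moved. The work goes in short steps, Python scripts to look and compute and a tool call to move; the robot and the scene stay as the last step left them, time stands still between calls to the robot, and variables do not carry over. Pictures are saved under pics/ and viewed, at most 10 in all, crops included, and the job is handed in when it is done.

Besides the shell and the picture viewer there is one more tool, called after "Call:" as a command line: name --argument value ..., lists and objects as JSON in quotes. arm_command: Moves the arm, as the interface text tells. Its arguments: {"type":"object","properties":{"series":{"type":"array","items":{"type":"array","items":{"type":"array","items":{"type":"number"}}}},"newtons":{"type":"number"}},"required":["series"]}

```bash
mkdir -p pics
python3 - <<'E'
from rig import r
import cv2,numpy as np
for n in("scene","top"):
    im=r.capture(n);cv2.imwrite(f"pics/{n}0.png",im);m=r.camera_model(n)
    R=cv2.Rodrigues(np.array(m["rvec"]))[0];print(n,m["fov_y"],m["cx"],m["cy"],(-R.T@np.array(m["tvec"])).round(3).ravel())
s=r.state();print(s["t"],np.round(s["tool_rot"],3),s["finger_gap"])
E
```

```text
scene 52.56069804836103 248.21533801051106 194.02678328344402 [ 0.105 -0.5    0.77 ]
top 43.358751910889815 252.5423414704011 191.99408929817693 [0.335 0.022 1.22 ]
0.1 [[-0.916  0.4   -0.001]
 [ 0.4    0.916 -0.002]
 [-0.    -0.002 -1.   ]] 0.08522095800126223
```

View pics/scene0.png

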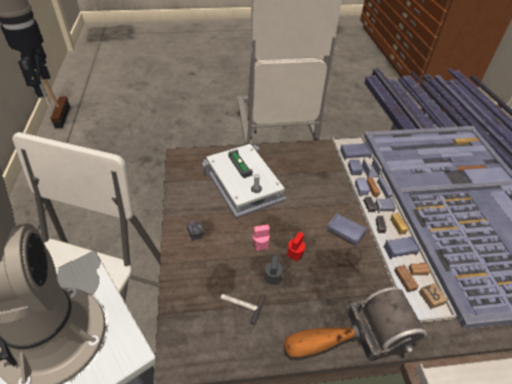

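View pics/top0.png

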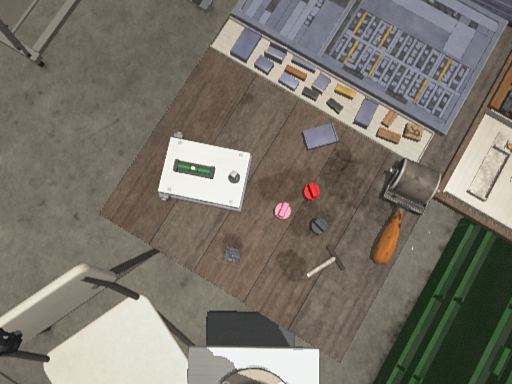

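Scene and top views. The dark key is at top (319,226) and scene (273,270). The pink one at top (283,211) and the red one at top (312,190) are look-alikes. The dark steel one fits the description. The bed is at top (205,174), with the screw at (234,177) and the vial at (194,169). I'll confirm with an enlarged crop.

```bash
cat > h.py <<'E'
from rig import r
import cv2,numpy as np
class Cam:
    def __init__(s,n):
        m=r.camera_model(n);s.f=192/np.tan(np.radians(m["fov_y"]/2));s.c=np.array([m["cx"],m["cy"]])
        s.R=cv2.Rodrigues(np.array(m["rvec"],float))[0];s.t=np.array(m["tvec"],float).ravel();s.o=-s.R.T@s.t
    def ray(s,p):
        return s.R.T@np.append((np.array(p,float)-s.c)/s.f,1)
    def plane(s,p,z):
        d=s.ray(p);return s.o+d*(z-s.o[2])/d[2]
    def proj(s,X):
        c=s.R@np.array(X,float)+s.t;return c[:2]/c[2]*s.f+s.c
T=Cam("top");S=Cam("scene")
def tri(pt,ps):
    A=[];b=[]
    for c,p in((T,pt),(S,ps)):
        d=c.ray(p);d/=np.linalg.norm(d);P=np.eye(3)-np.outer(d,d);A.append(P);b.append(P@c.o)
    return np.linalg.lstsq(np.vstack(A),np.hstack(b),rcond=None)[0]
E
python3 - <<'E'
import cv2,numpy as np
t=cv2.imread("pics/top0.png");s=cv2.imread("pics/scene0.png")
f=lambda im,x,y,w,h,k:cv2.resize(im[y:y+h,x:x+w],None,fx=k,fy=k,interpolation=cv2.INTER_CUBIC)
a=np.hstack([f(t,295,205,48,40,8),f(s,249,245,48,40,8)])
b=np.hstack([f(t,155,125,100,90,3.84),f(s,200,140,100,90,3.84)])
w=min(a.shape[1],b.shape[1]);o=np.vstack([a[:,:w],b[:,:w]]);o=o[:600];print(a.shape,b.shape);cv2.imwrite("pics/crop1.png",o)
E
```

```text
(320, 768, 3) (346, 768, 3)
```

View pics/crop1.png

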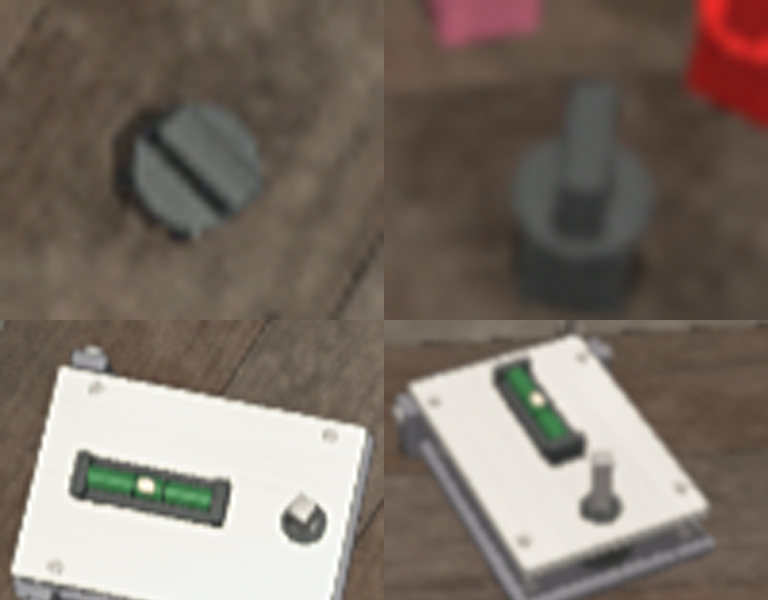

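The crop confirms the dark steel key: square sleeve, round collar and flat bar. In the scene view its bar top runs from about (273.9,268.4) to (275.4,256). Next I'll measure the key axis and the screw, using an enlarged view for the screw yaw.

Run:
```python
from h import *
t=cv2.imread("pics/top0.png");s=cv2.imread("pics/scene0.png")
g=lambda im,x,y,w,h:cv2.resize(im[y:y+h,x:x+w],(400,300),interpolation=cv2.INTER_CUBIC)
cv2.imwrite("pics/crop2.png",np.vstack([np.hstack([g(t,220,165,24,18),g(s,242,168,28,21)]),np.hstack([g(t,303,214,32,24),g(s,258,252,32,24)])]))
# key
dark=cv2.inRange(t[205:245,295:343],(0,0,0),(255,255,255))
a,b=S.plane((273.6,267.9),.067),S.plane((275.0,255.7),.067)
print("bar",a,b,np.linalg.norm(b-a),(a+b)/2,np.degrees(np.arctan2(*(b-a)[1::-1])))
print("collar top view",T.plane((295+195/8-.4,205+170/8-.4),.037))
pt=(155+303/3.84-.4,125+186/3.84-.4);ps=(200+217/3.84-.4,140+138/3.84-.4)
print("screw",tri(pt,ps),T.plane(pt,.098),S.plane(ps,.098))
# vial green
for n,c,im,roi in(("top",T,t,(160,150,80,40)),("scene",S,s,(220,140,40,45))):
    x,y,w,h=roi;hsv=cv2.cvtColor(im[y:y+h,x:x+w],cv2.COLOR_BGR2HSV);m=cv2.inRange(hsv,(40,80,40),(85,255,255))
    p=cv2.findNonZero(m).reshape(-1,2).astype(float)+[x,y];v=cv2.fitLine(p.astype(np.float32),2,0,.01,.01).ravel()
    k=(p-v[2:])@v[:2];e=[c.plane(v[2:]+v[:2]*q,.068) for q in(k.min(),k.max())];print(n,len(p),e,np.linalg.norm(e[1]-e[0]),(e[0]+e[1])/2)
```

```text
bar [ 0.43547192 -0.16787972  0.067     ] [ 0.45786106 -0.14532804  0.067     ] 0.031778162779902065 [ 0.44666649 -0.15660388  0.067     ] 45.20722187584082
collar top view [ 0.44673521 -0.15528659  0.037     ]
screw [0.56114035 0.05676714 0.09705362] [0.56216025 0.05605225 0.098     ] [0.55918682 0.05649674 0.098     ]
top 150 [array([0.58531289, 0.19344573, 0.068     ]), array([0.57049752, 0.11586551, 0.068     ])] 0.07898218265808263 [0.5779052  0.15465562 0.068     ]
scene 79 [array([0.58194495, 0.19206949, 0.068     ]), array([0.56828646, 0.11660952, 0.068     ])] 0.07668612858242609 [0.57511571 0.1543395  0.068     ]
```

View pics/crop2.png

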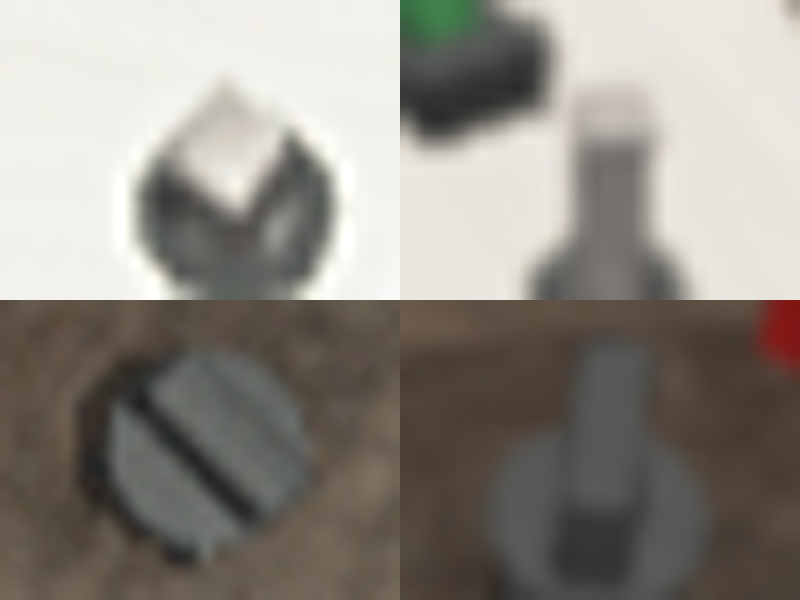

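Run:
```python
from h import *
P=lambda x,y:(220+x/16.667-.5,165+y/16.667-.5)
c=[T.plane(P(*p),.098)[:2] for p in((225,80),(290,135),(238,215),(168,150))]
for i in range(4):
    d=c[(i+1)%4]-c[i];print("edge",np.linalg.norm(d).round(4),np.degrees(np.arctan2(d[1],d[0])).round(1))
print("screw top",np.mean(c,0),"scene",S.plane((256.4,175.06),.098),tri(P(230,145),(256.4,175.06)))
f,n=S.plane((274.6,254.9),.067),S.plane((273.7,268.1),.067);d=f-n
print("bar",(f+n)/2,np.linalg.norm(d),np.degrees(np.arctan2(d[1],d[0])))
Q=lambda x,y:(303+x/12.5-.5,214+(y-300)/12.5-.5)
a,b=T.plane(Q(140,395),.05),T.plane(Q(250,520),.05);d=a-b;print("stripe",np.degrees(np.arctan2(d[1],d[0])),"collar",T.plane(Q(210,455),.037))
```

```text
edge 0.0122 -129.5
edge 0.0137 148.8
edge 0.0137 47.9
edge 0.013 -37.2
screw top [0.56176572 0.05649512] scene [0.56085796 0.05747201 0.098     ] [0.56111164 0.05682559 0.09849821]
bar [ 0.44691166 -0.15578382  0.067     ] 0.03424744603498436 47.42632520665235
stripe 41.74318522728067 collar [ 0.44662806 -0.15608621  0.037     ]
```

Call:
arm_command --series '[[[-0.0295, -0.0321, 0, 0, 0, 0, 0.085], [-0.0295, -0.0321, 0, 0, 0, 0, 0.085], [-0.0295, -0.0321, 0, 0, 0, 0, 0.085], [-0.0295, -0.0321, 0, 0, 0, 0, 0.085], [-0.0295, -0.0321, 0, 0, 0, 0, 0.085], [-0.0295, -0.0321, 0, 0, 0, 0, 0.085], [-0.0295, -0.0321, 0, 0, 0, 0, 0.085], [-0.0295, -0.0321, 0, 0, 0, 0, 0.085]]]'

```text
t: 0.9
ee_pos: [0.3336, 0.1723, 0.2311]
tool_rot: [[-0.917, 0.4, -0.0], [0.4, 0.917, 0.0], [0.0, -0.0, -1.0]]
ft_force: [1.6, -0.7, 0.2]
finger_gap: 0.0851
grip_force: 0.0
```

Call:
arm_command --series '[[[-0.0295, -0.0321, 0, 0, 0, 0, 0.085], [-0.0295, -0.0321, 0, 0, 0, 0, 0.085], [-0.0295, -0.0321, 0, 0, 0, 0, 0.085], [-0.0295, -0.0321, 0, 0, 0, 0, 0.085], [-0.0295, -0.0321, 0, 0, 0, 0, 0.085], [-0.0295, -0.0321, 0, 0, 0, 0, 0.085], [-0.0295, -0.0321, 0, 0, 0, 0, 0.085], [-0.0295, -0.0321, 0, 0, 0, 0, 0.085]]]'

```text
t: 1.7
ee_pos: [0.4472, -0.1568, 0.2312]
tool_rot: [[-0.917, 0.4, 0.0], [0.4, 0.917, 0.001], [0.0, 0.001, -1.0]]
ft_force: [0.4, 0.6, 0.6]
finger_gap: 0.085
grip_force: 0.0
```

Call:
arm_command --series '[[[0, 0, 0, 0, 0, 8, 0.085], [0, 0, 0, 0, 0, 8, 0.085], [0, 0, 0, 0, 0, 8, 0.085], [0, 0, 0, 0, 0, 8, 0.085], [0, 0, 0, 0, 0, 8, 0.085], [0, 0, 0, 0, 0, 8, 0.085], [0, 0, 0, 0, 0, 8, 0.085], [0, 0, 0, 0, 0, 8, 0.085]]]'

```text
t: 2.5
ee_pos: [0.4467, -0.1552, 0.2309]
tool_rot: [[-0.036, 0.999, -0.001], [0.999, 0.036, 0.0], [0.0, -0.001, -1.0]]
ft_force: [0.2, -0.1, 0.5]
finger_gap: 0.0848
grip_force: 0.0
```

Call:
arm_command --series '[[[0, 0, 0, 0, 0, 8, 0.085], [0, 0, 0, 0, 0, 8, 0.085], [0, 0, 0.01, 0, 0, 8, 0.085], [0, 0, 0.02, 0, 0, 8, 0.085], [0, 0, 0.03, 0, 0, 8, 0.085], [0, 0, 0.03, 0, 0, 7, 0.085], [0, 0, 0.03, 0, 0, 0, 0.085], [0, 0, 0, 0, 0, 0, 0.085]]]'

```text
t: 3.3
ee_pos: [0.4435, -0.1537, 0.1077]
tool_rot: [[0.702, 0.712, -0.009], [0.712, -0.702, 0.002], [-0.005, -0.008, -1.0]]
ft_force: [-0.4, -0.2, -0.8]
finger_gap: 0.085
grip_force: 0.0
```

Run:
```python
from h import *
s=r.state();print(np.round(s["ee_pos"],4),np.round(s["tool_rot"],3).tolist(),np.round(s["q"],1),s["ft_force"])
im=r.capture("scene");p=S.proj([.447,-.156,.04]);x,y=p.astype(int)-[40,40]
im2=im[y:y+60,x:x+80];cv2.imwrite("pics/g1.png",cv2.resize(im2,None,fx=8,fy=8,interpolation=cv2.INTER_CUBIC))
```

```text
[ 0.4435 -0.1537  0.1077] [[0.702, 0.712, -0.009], [0.712, -0.702, 0.002], [-0.005, -0.008, -1.0]] [-28.1  22.8  57.4 110.  -22.1  59.7  -5.7] [-0.39614259 -0.18854563 -0.83341924]
```

View pics/g1.png

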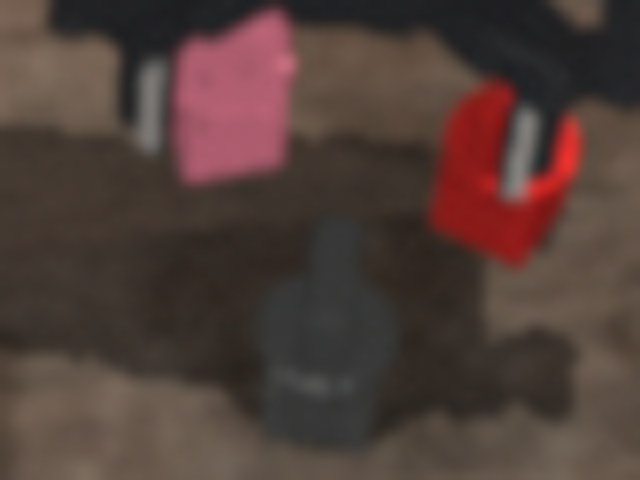

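The open fingers straddle the key: pads at crop (150,105) and (520,155), key bar at (335,230), with the look-alikes behind. I'll settle, correct the position and tilt, then descend.

Call:
arm_command --series '[[[0, 0, 0, 0, 0, 0, 0.085], [0, 0, 0, 0, 0, 0, 0.085], [0, 0, 0, 0, 0, 0, 0.085], [0, 0, 0.005, 0, 0, 0, 0.085], [0, 0, 0.005, 0, 0, 0, 0.085], [0, 0, 0.005, 0, 0, 0, 0.085], [0, 0, 0, 0, 0, 0, 0.085], [0, 0, 0, 0, 0, 0, 0.085]]]'

```text
t: 4.15
ee_pos: [0.4469, -0.1556, 0.096]
tool_rot: [[0.702, 0.712, -0.001], [0.712, -0.702, -0.0], [-0.0, -0.0, -1.0]]
ft_force: [-0.5, 1.2, 0.5]
finger_gap: 0.085
grip_force: 0.0
```

Run:
```python
from h import *
s=r.state();print(np.round(s["ee_pos"],4),np.round(s["tool_rot"],3).tolist(),np.round(s["q"],1),s["ft_force"])
R=np.array(s["tool_rot"]);print("to key",R.T@(np.array([.4468,-.156,.040])-s["ee_pos"]))
```

```text
[ 0.4469 -0.1556  0.096 ] [[0.702, 0.712, -0.001], [0.712, -0.702, -0.0], [-0.0, -0.0, -1.0]] [-27.1  23.8  56.6 110.7 -23.5  57.9  -4.5] [-0.52831415  1.22805166  0.53168356]
to key [-0.00035273  0.0002731   0.05601705]
```

Settled accurately. Descend and grip.

Call:
arm_command --series '[[[0, 0, 0.01, 0, 0, 0, 0.085], [0, 0, 0.01, 0, 0, 0, 0.085], [0, 0, 0.01, 0, 0, 0, 0.085], [0, 0, 0.01, 0, 0, 0, 0.085], [0, 0, 0.01, 0, 0, 0, 0.085], [0, 0, 0.005, 0, 0, 0, 0.085], [0, 0, 0, 0, 0, 0, 0.085], [0, 0, 0, 0, 0, 0, 0.04]]]' --newtons 70

```text
t: 4.95
ee_pos: [0.4473, -0.1557, 0.0414]
tool_rot: [[0.702, 0.712, 0.0], [0.712, -0.702, -0.0], [-0.0, 0.0, -1.0]]
ft_force: [-0.9, -0.3, 0.3]
finger_gap: 0.0727
grip_force: 0.0
```

Call:
arm_command --series '[[[0, 0, 0, 0, 0, 0, 0.02], [0, 0, 0, 0, 0, 0, 0.0], [0, 0, 0, 0, 0, 0, 0.0], [0, 0, 0, 0, 0, 0, 0.0], [0, 0, 0, 0, 0, 0, 0.0], [0, 0, 0, 0, 0, 0, 0.0], [0, 0, 0, 0, 0, 0, 0.0], [0, 0, 0, 0, 0, 0, 0.0]]]'

```text
t: 5.75
ee_pos: [0.4476, -0.1556, 0.0417]
tool_rot: [[0.702, 0.712, 0.001], [0.712, -0.702, 0.0], [0.001, 0.001, -1.0]]
ft_force: [-0.5, 0.5, 5.6]
finger_gap: 0.0124
grip_force: 69.1
```

Call:
arm_command --series '[[[0, 0, -0.01, 0, 0, 0, 0.0], [0, 0, -0.03, 0, 0, 0, 0.0], [0, 0, -0.03, 0, 0, 0, 0.0], [0, 0, -0.03, 0, 0, -7.5, 0.0], [0, 0, -0.03, 0, 0, -7.5, 0.0], [0, 0, 0, 0, 0, -7.5, 0.0], [0, 0, 0, 0, 0, -7.5, 0.0], [0, 0, 0, 0, 0, -7.5, 0.0]]]'

```text
t: 6.55
ee_pos: [0.4464, -0.1553, 0.1713]
tool_rot: [[0.118, 0.993, -0.001], [0.993, -0.118, 0.0], [0.0, -0.001, -1.0]]
ft_force: [0.7, -0.2, -2.4]
finger_gap: 0.0126
grip_force: 68.6
```

Call:
arm_command --series '[[[0, 0, 0, 0, 0, -7.5, 0.0], [0, 0, 0, 0, 0, -7.5, 0.0], [0, 0, 0, 0, 0, -7.5, 0.0], [0, 0, 0, 0, 0, -7.5, 0.0], [0, 0, 0, 0, 0, -7.5, 0.0], [0, 0, 0, 0, 0, -7.5, 0.0], [0, 0, 0, 0, 0, -7.5, 0.0], [0, 0, 0, 0, 0, -7.5, 0.0]]]'

```text
t: 7.35
ee_pos: [0.4461, -0.1555, 0.1708]
tool_rot: [[-0.801, 0.599, -0.002], [0.599, 0.801, 0.0], [0.002, -0.001, -1.0]]
ft_force: [0.4, 0.8, -2.5]
finger_gap: 0.0127
grip_force: 68.6
```

Call:
arm_command --series '[[[0, 0, 0, 0, 0, 0, 0.0], [0.005, 0.03, 0, 0, 0, 0, 0.0], [0.005, 0.03, 0, 0, 0, 0, 0.0], [0.005, 0.03, 0, 0, 0, 0, 0.0], [0.005, 0.03, 0, 0, 0, 0, 0.0], [0.005, 0.03, 0, 0, 0, 0, 0.0], [0.005, 0.03, 0, 0, 0, 0, 0.0], [0, 0, 0, 0, 0, 0, 0.0]]]'

```text
t: 8.15
ee_pos: [0.5331, 0.0128, 0.1705]
tool_rot: [[-0.801, 0.598, -0.0], [0.598, 0.801, 0.003], [0.002, 0.002, -1.0]]
ft_force: [0.1, 1.4, -2.0]
finger_gap: 0.0125
grip_force: 68.7
```

Run:
```python
from h import *
s=r.state();R=np.array(s["tool_rot"]);print(np.round(s["ee_pos"],4),R.round(3).tolist(),np.round(s["q"],1),np.round(s["ft_force"],1),s["finger_gap"])
print("head y",np.degrees(np.arctan2(R[1,1],R[0,1])),R.T@(np.array([.5612,.0568,.180])-s["ee_pos"]))
```

```text
[0.5331 0.0128 0.1705] [[-0.801, 0.598, -0.0], [0.598, 0.801, 0.003], [0.002, 0.002, -1.0]] [-29.8  20.4  35.   95.8 -12.6  67.8  61.5] [ 0.1  1.4 -2. ] 0.012532589788521583
head y 53.249761804216796 [ 0.00383536  0.05211499 -0.00935363]
```

Call:
arm_command --series '[[[0.002, 0.026, 0, 0, 0, 0, 0.0], [0.002, 0.026, 0, 0, 0, 0, 0.0], [0, 0, 0, 0, 0, 0, 0.0], [0, 0, 0, 0, 0, 0, 0.0], [0, 0, 0, 0, 0, 0, 0.0], [0, 0, 0, 0, 0, 0, 0.0], [0, 0, 0, 0, 0, 0, 0.0], [0, 0, 0, 0, 0, 0, 0.0]]]'

```text
t: 8.95
ee_pos: [0.5598, 0.0494, 0.1714]
tool_rot: [[-0.797, 0.604, 0.0], [0.604, 0.797, 0.0], [-0.0, 0.0, -1.0]]
ft_force: [0.2, -0.5, -2.2]
finger_gap: 0.0127
grip_force: 68.8
```

Run:
```python
from h import *
s=r.state();R=np.array(s["tool_rot"]);print(np.round(s["ee_pos"],4),R.round(3).tolist(),np.round(s["q"],1),np.round(s["ft_force"],1))
im=r.capture("scene");cv2.imwrite("pics/full2.png",im);e=np.array(s["ee_pos"]);p=S.proj(e);x,y=p.astype(int)-[25,15];print(x,y,p)
g=cv2.resize(im[y:y+50,x:x+50],(600,600),interpolation=cv2.INTER_CUBIC)
c=e-[0,0,.0417]
for q in(c,c+[0,0,.032],[.5612,.0568,.098]):
    u=(S.proj(q)-[x,y]+.5)*12;print(u);cv2.circle(g,tuple(int(v) for v in u),3,(0,0,255),-1)
cv2.imwrite("pics/c3.png",g)
```

```text
[0.5598 0.0494 0.1714] [[-0.797, 0.604, 0.0], [0.604, 0.797, 0.0], [-0.0, 0.0, -1.0]] [-31.6  23.7  34.1  91.2 -13.9  69.4  58.1] [ 0.2 -0.5 -2.2]
234 139 [259.09832052 154.5785534 ]
[299.46604875 349.41125911]
[305.34137622 230.23463173]
[278.02580135 439.84756358]
```

View pics/c3.png

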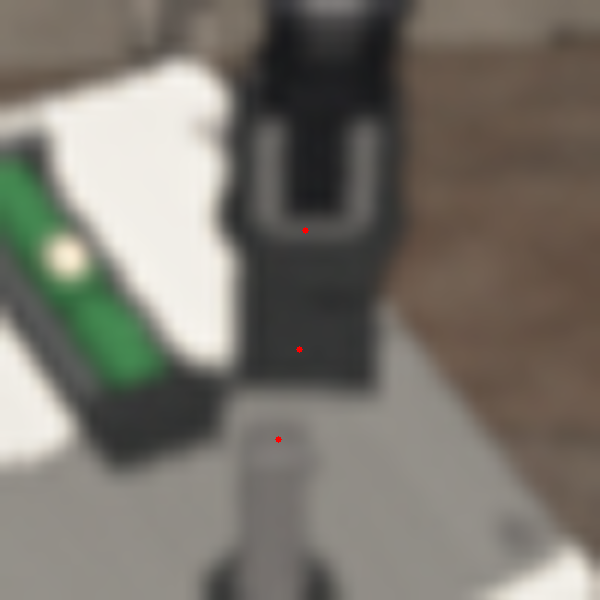

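The held key's sleeve spans crop x 242–380 at its foot (y 385), and the screw top is at (276,432). So the key sits about 6 mm to the right along the bar and about 7 mm short in depth. I'll shift it and re-measure the edges.

Call:
arm_command --series '[[[0.002, 0.002, 0, 0, 0, 0, 0.0], [0.002, 0.002, 0, 0, 0, 0, 0.0], [0.002, 0.003, 0, 0, 0, 0, 0.0], [0, 0, 0, 0, 0, 0, 0.0], [0, 0, 0, 0, 0, 0, 0.0], [0, 0, 0, 0, 0, 0, 0.0], [0, 0, 0, 0, 0, 0, 0.0], [0, 0, 0, 0, 0, 0, 0.0]]]'

```text
t: 9.8
ee_pos: [0.5594, 0.0591, 0.1713]
tool_rot: [[-0.797, 0.603, 0.0], [0.603, 0.797, -0.0], [-0.0, 0.0, -1.0]]
ft_force: [-1.1, 0.3, -2.4]
finger_gap: 0.0129
grip_force: 68.8
```

```bash
cat > prof.py <<'E'
from h import *
s=r.state();R=np.array(s["tool_rot"]);e=np.array(s["ee_pos"]);print(e.round(4),R.round(3).tolist(),np.round(s["ft_force"],1),np.round(s["q"],1))
print("head y",np.degrees(np.arctan2(R[1,1],R[0,1])),"to screw (tool)",(R.T@(np.array([.5612,.0568,e[2]])-e)).round(4))
im=r.capture("scene");cv2.imwrite("pics/full_%.0f.png"%(s["t"]*10),im);g=cv2.cvtColor(im,cv2.COLOR_BGR2GRAY)
E
python3 - <<'E'
from prof import *
k=S.proj(e-[0,0,.035]);b=S.proj([.5612,.0568,.085]);print(k,b)
for nm,q in(("key",k),("screw",b)):
    for dy in(-2,0,2):
        y=int(round(q[1]))+dy;x=int(round(q[0]));print(nm,y,x-12,g[y,x-12:x+13].tolist())
E
```

```text
[0.5594 0.0591 0.1713] [[-0.797, 0.603, 0.0], [0.603, 0.797, -0.0], [-0.0, 0.0, -1.0]] [-1.1  0.3 -2.4] [-32.4  23.8  33.9  91.1 -13.9  69.4  57.1]
head y 52.88891188591541 to screw (tool) [-0.0028 -0.0007  0.    ]
[256.04322927 163.55286899] [256.49865345 178.87517637]
key 162 244 [161, 224, 238, 240, 240, 238, 213, 116, 53, 52, 53, 53, 54, 53, 54, 54, 50, 53, 86, 143, 167, 124, 93, 91, 95]
key 164 244 [103, 132, 185, 229, 240, 239, 214, 115, 52, 52, 53, 54, 53, 54, 53, 54, 52, 55, 77, 120, 148, 135, 110, 96, 94]
key 166 244 [112, 106, 108, 157, 219, 236, 210, 114, 52, 51, 53, 54, 53, 53, 54, 54, 53, 56, 79, 117, 140, 146, 155, 156, 118]
screw 177 244 [74, 82, 92, 110, 118, 125, 136, 138, 138, 131, 118, 121, 123, 122, 121, 121, 129, 139, 142, 141, 141, 141, 142, 144, 145]
screw 179 244 [137, 137, 139, 142, 142, 142, 142, 142, 140, 129, 111, 111, 113, 113, 114, 123, 137, 141, 141, 141, 142, 140, 140, 141, 142]
screw 181 244 [142, 141, 141, 141, 142, 141, 142, 142, 141, 131, 112, 111, 112, 112, 114, 125, 140, 142, 141, 141, 141, 141, 142, 141, 141]
```

Call:
arm_command --series '[[[-0.0007, -0.0007, 0.006, 0, 0, 0, 0.0], [0, 0, 0.01, 0, 0, 0, 0.0], [0, 0, 0.008, 0, 0, 0, 0.0], [0, 0, 0.003, 0, 0, 0, 0.0], [0, 0, 0.003, 0, 0, 0, 0.0], [0, 0, 0.003, 0, 0, 0, 0.0], [0, 0, 0.003, 0, 0, 0, 0.0], [0, 0, 0.003, 0, 0, 0, 0.0]]]'

```text
t: 10.65
ee_pos: [0.5597, 0.0583, 0.1323]
tool_rot: [[-0.798, 0.603, 0.001], [0.603, 0.798, 0.0], [-0.0, 0.0, -1.0]]
ft_force: [-0.1, 0.1, -2.6]
finger_gap: 0.013
grip_force: 68.8
```

Run:
```python
from prof import *
print(s["moment"],s["finger_gap"])
```

```text
[0.5597 0.0583 0.1323] [[-0.798, 0.603, 0.001], [0.603, 0.798, 0.0], [-0.0, 0.0, -1.0]] [-0.1  0.1 -2.6] [-31.7  25.8  33.2  94.1 -15.3  64.6  58.3]
head y 52.90821519777386 to screw (tool) [-0.0021 -0.0003  0.    ]
[-0.0119008  -0.06990313 -0.03809297] 0.012952086351953888
```

Call:
arm_command --series '[[[0, 0, 0.003, 0, 0, 0, 0.0], [0, 0, 0.003, 0, 0, 0, 0.0], [0, 0, 0.003, 0, 0, 0, 0.0], [0, 0, 0.003, 0, 0, 0, 0.0], [0, 0, 0.003, 0, 0, 0, 0.0], [0, 0, 0.002, 0, 0, 0, 0.0], [0, 0, 0, 0, 0, 0, 0.0], [0, 0, 0, 0, 0, 0, 0.0]]]'

```text
t: 11.5
ee_pos: [0.5595, 0.0583, 0.1153]
tool_rot: [[-0.798, 0.603, -0.0], [0.603, 0.798, 0.0], [0.0, -0.0, -1.0]]
ft_force: [0.1, 0.1, -1.9]
finger_gap: 0.0126
grip_force: 68.8
```

Call:
arm_command --series '[[[0, 0, 0.001, 0, 0, 0, 0.0], [0, 0, 0.001, 0, 0, 0, 0.0], [0, 0, 0.001, 0, 0, 0, 0.0], [0, 0, 0, 0, 0, 0, 0.0], [0, 0, 0, 0, 0, 0, 0.0], [0, 0, 0, 0, 0, 0, 0.0], [0, 0, 0, 0, 0, 0, 0.0], [0, 0, 0, 0, 0, 0, 0.0]]]'

```text
t: 12.3
ee_pos: [0.5597, 0.058, 0.1126]
tool_rot: [[-0.798, 0.603, 0.0], [0.603, 0.798, -0.0], [-0.001, 0.0, -1.0]]
ft_force: [-1.0, -0.4, 4.3]
finger_gap: 0.0124
grip_force: 69.7
```

Call:
arm_command --series '[[[0, 0, 0.001, 0, 0, 0, 0.0], [0, 0, 0.001, 0, 0, 0, 0.0], [0, 0, 0, 0, 0, 0, 0.0], [0, 0, 0, 0, 0, 0, 0.0], [0, 0, 0, 0, 0, 0, 0.0], [0, 0, 0, 0, 0, 0, 0.0], [0, 0, 0, 0, 0, 0, 0.0], [0, 0, 0, 0, 0, 0, 0.0]]]'

```text
t: 13.1
ee_pos: [0.5596, 0.0574, 0.111]
tool_rot: [[-0.797, 0.604, 0.0], [0.604, 0.797, -0.001], [-0.001, -0.0, -1.0]]
ft_force: [-3.3, -1.8, 8.0]
finger_gap: 0.0127
grip_force: 70.3
```

Call:
arm_command --series '[[[0, 0, 0.001, 0, 0, 0, 0.0], [0, 0, 0, 0, 0, 0, 0.0], [0, 0, 0, 0, 0, 0, 0.0], [0, 0, 0, 0, 0, 0, 0.0], [0, 0, 0, 0, 0, 0, 0.0], [0, 0, 0, 0, 0, 0, 0.0], [0, 0, 0, 0, 0, 0, 0.0], [0, 0, 0, 0, 0, 0, 0.0]]]'

```text
t: 13.9
ee_pos: [0.5596, 0.0572, 0.1104]
tool_rot: [[-0.797, 0.604, 0.0], [0.604, 0.797, -0.001], [-0.001, -0.0, -1.0]]
ft_force: [-3.9, -2.6, 8.9]
finger_gap: 0.0128
grip_force: 70.6
```

Call:
arm_command --series '[[[0, 0, 0.001, 0, 0, 0, 0.0], [0, 0, 0.001, 0, 0, 0, 0.0], [0, 0, 0, 0, 0, 0, 0.0], [0, 0, 0, 0, 0, 0, 0.0], [0, 0, 0, 0, 0, 0, 0.0], [0, 0, 0, 0, 0, 0, 0.0], [0, 0, 0, 0, 0, 0, 0.0], [0, 0, 0, 0, 0, 0, 0.0]]]'

```text
t: 14.7
ee_pos: [0.5598, 0.0572, 0.1101]
tool_rot: [[-0.797, 0.604, 0.001], [0.604, 0.797, 0.0], [-0.001, 0.001, -1.0]]
ft_force: [-6.2, -2.4, 17.5]
finger_gap: 0.013
grip_force: 71.8
```

```bash
cat > bub.py <<'E'
from h import *
def bubble():
    for n,c,roi in(("top",T,(160,150,80,40)),("scene",S,(220,140,45,45))):
        im=r.capture(n);x,y,w,h=roi;k=6
        a=cv2.resize(im[y:y+h,x:x+w],None,fx=k,fy=k,interpolation=cv2.INTER_CUBIC)
        hsv=cv2.cvtColor(a,cv2.COLOR_BGR2HSV);gm=cv2.inRange(hsv,(40,80,40),(85,255,255))
        p=cv2.findNonZero(gm).reshape(-1,2).astype(float)
        hull=np.zeros_like(gm);cv2.fillConvexPoly(hull,cv2.convexHull(p.astype(np.int32)),255)
        v=cv2.fitLine(p.astype(np.float32),2,0,.01,.01).ravel();d=v[:2]
        W=lambda q:c.plane((q+.5)/k-.5+[x,y],.068)
        bm=cv2.inRange(hsv,(0,0,150),(35,140,255))&hull
        b=cv2.findNonZero(bm).reshape(-1,2).astype(float)
        kb=(b-v[2:])@d;kp=(p-v[2:])@d
        A=[W(v[2:]+d*q) for q in(np.percentile(kp,.3),np.percentile(kp,99.7),np.median(kb))]
        if A[0][1]>A[1][1]:A[0],A[1]=A[1],A[0]
        u=(A[1]-A[0])/np.linalg.norm(A[1]-A[0])
        print(n,"len",np.linalg.norm(A[1]-A[0]).round(4),"bubble off mid(+away), mm",(((A[2]-(A[0]+A[1])/2)@u)*1000).round(1),len(b)/k/k)
        # profile along axis for rings
        qs=np.arange(kp.min(),kp.max(),2.0);pr=[a[int(round((v[3]+d[1]*q))),int(round(v[2]+d[0]*q))].astype(int).tolist() for q in qs]
        if PR:
            for q,z in zip(qs,pr):print(round(((W(v[2:]+d*q)-(A[0]+A[1])/2)@u)*1000,1),z,end=" ")
            print()
        cv2.imwrite("pics/b_%s.png"%n,a)
PR=False
if __name__=="__main__":
    bubble();s=r.state();R=np.array(s["tool_rot"]);print(s["t"],np.round(s["ee_pos"],4),np.round(s["ft_force"],1),s["grip_force"],"head",np.degrees(np.arctan2(R[1,1],R[0,1])).round(1),np.round(s["q"],1))
    a=cv2.imread("pics/b_top.png");b=cv2.imread("pics/b_scene.png");o=np.zeros((520,480,3),np.uint8);o[:240]=a;o[240:510,:270]=b;cv2.imwrite("pics/bb.png",o)
E
python3 bub.py
```

```text
top len 0.0328 bubble off mid(+away), mm -4.0 11.277777777777779
scene len 0.0819 bubble off mid(+away), mm 20.0 8.194444444444445
14.8 [0.5598 0.0571 0.1101] [-6.7 -2.1 17.7] 71.79774284362793 head 52.9 [-31.2  27.2  32.7  95.6 -16.2  62.   59.1]
```

View pics/bb.png

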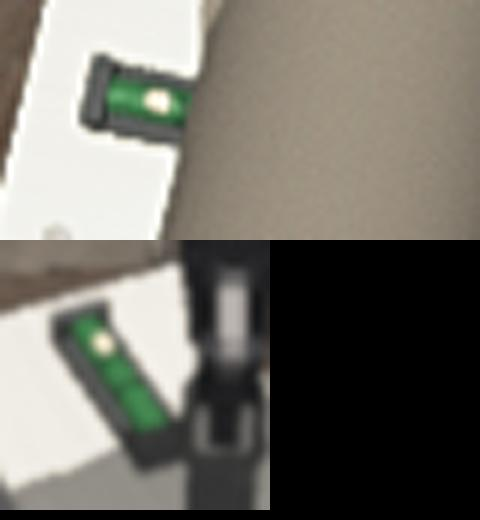

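The foot is home: force rose sharply to about 20 N of push. In the scene crop the bubble is at (103,343), well to the far side of the marks, so about +18–20 mm. Next is turning clockwise about the screw axis, still pressing.

Call:
arm_command --series '[[[0.0005, -0.0005, 0, 0, 0, 3, 0.0], [0, 0.0001, 0, 0, 0, 5, 0.0], [0, 0.0001, 0, 0, 0, 5, 0.0], [0, 0.0001, 0, 0, 0, 5, 0.0], [0, 0.0001, 0, 0, 0, 5, 0.0], [0, 0.0001, 0, 0, 0, 5, 0.0], [0, 0, 0, 0, 0, 0, 0.0], [0, 0, 0, 0, 0, 0, 0.0]]]'

```text
t: 15.6
ee_pos: [0.5607, 0.0567, 0.1102]
tool_rot: [[-0.42, 0.907, 0.004], [0.907, 0.42, -0.001], [-0.003, 0.003, -1.0]]
ft_force: [-4.3, -3.2, 16.2]
finger_gap: 0.0125
grip_force: 71.5
```

```bash
python3 bub.py
```

```text
top len 0.0258 bubble off mid(+away), mm -7.3 3.75
scene len 0.0824 bubble off mid(+away), mm 18.0 8.222222222222223
15.7 [0.5608 0.0567 0.1102] [-3.9 -2.9 16.4] 71.52255535125732 head 24.9 [-35.7  28.6  39.3  95.8 -19.8  62.6  34.2]
```

Call:
arm_command --series '[[[0, 0.0001, 0, 0, 0, 5, 0.0], [0, 0.0001, 0, 0, 0, 5, 0.0], [0, 0.0001, 0, 0, 0, 5, 0.0], [0, 0.0001, 0, 0, 0, 5, 0.0], [0, 0, 0, 0, 0, 0, 0.0], [0, 0, 0, 0, 0, 0, 0.0], [0, 0, 0, 0, 0, 0, 0.0], [0, 0, 0, 0, 0, 0, 0.0]]]'

```text
t: 16.5
ee_pos: [0.5609, 0.0565, 0.1102]
tool_rot: [[-0.084, 0.996, 0.003], [0.996, 0.084, -0.001], [-0.002, 0.003, -1.0]]
ft_force: [-4.9, -3.1, 17.1]
finger_gap: 0.0126
grip_force: 71.6
```

Call:
arm_command --series '[[[0, 0, 0, 0, 0, 0, 0.0], [0, 0, 0, 0, 0, 0, 0.0], [0, 0, 0, 0, 0, 0, 0.0], [0, 0, 0, 0, 0, 0, 0.0], [0, 0, 0, 0, 0, 0, 0.0], [0, 0, 0, 0, 0, 0, 0.0], [0, 0, 0, 0, 0, 0, 0.0], [0, 0, 0, 0, 0, 0, 0.0]]]'

```text
t: 17.3
ee_pos: [0.5609, 0.0565, 0.1102]
tool_rot: [[-0.085, 0.996, 0.003], [0.996, 0.085, -0.001], [-0.002, 0.003, -1.0]]
ft_force: [-4.2, -1.5, 15.9]
finger_gap: 0.013
grip_force: 71.6
```

Call:
arm_command --series '[[[0, 0, 0, 0, 0, 0, 0.0], [0, 0, 0, 0, 0, 0, 0.0], [0, 0, 0, 0, 0, 0, 0.0], [0, 0, 0, 0, 0, 0, 0.0], [0, 0, 0, 0, 0, 0, 0.0], [0, 0, 0, 0, 0, 0, 0.0], [0, 0, 0, 0, 0, 0, 0.0], [0, 0, 0, 0, 0, 0, 0.0]]]'

```text
t: 18.1
ee_pos: [0.5609, 0.0565, 0.1102]
tool_rot: [[-0.084, 0.996, 0.003], [0.996, 0.084, -0.001], [-0.002, 0.003, -1.0]]
ft_force: [-4.3, -2.9, 16.3]
finger_gap: 0.0124
grip_force: 71.6
```

```bash
sed -i 's/^PR=False/import sys;PR=len(sys.argv)>1/' bub.py; python3 bub.py 1 | cut -c1-4500
```

```text
Traceback (most recent call last):
  File "bub.py", line 26, in <module>
    bubble();s=r.state();R=np.array(s["tool_rot"]);print(s["t"],np.round(s["ee_pos"],4),np.round(s["ft_force"],1),s["grip_force"],"head",np.degrees(np.arctan2(R[1,1],R[0,1])).round(1),np.round(s["q"],1))
    ~~~~~~^^
  File "bub.py", line 12, in bubble
    b=cv2.findNonZero(bm).reshape(-1,2).astype(float)
      ^^^^^^^^^^^^^^^^^^^^^^^^^^^
AttributeError: 'NoneType' object has no attribute 'reshape'
```

View pics/b_scene.png

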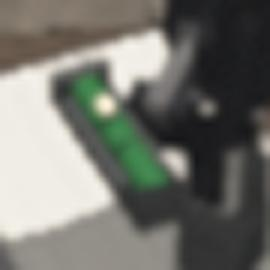

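That view is still the previous scene frame, because the script stopped on the occluded top view. From here I'll use the scene camera only.

```bash
sed -i 's/for n,c,roi in(("top".*$/for n,c,roi in(("scene",S,(220,140,45,45)),):/; s/^    a=cv2.imread("pics\/b_top.*$//' bub.py; python3 bub.py 1 | cut -c1-4500
```

```text
scene len 0.082 bubble off mid(+away), mm 8.9 7.916666666666667
41.6 [80, 109, 74] 40.3 [79, 114, 73] 39.0 [77, 121, 68] 37.7 [78, 126, 68] 36.4 [79, 132, 67] 35.1 [79, 133, 67] 33.8 [79, 134, 67] 32.5 [80, 134, 67] 31.2 [80, 134, 67] 29.9 [80, 134, 67] 28.6 [80, 135, 67] 27.4 [80, 135, 67] 26.1 [79, 134, 66] 24.8 [79, 134, 66] 23.5 [79, 134, 67] 22.2 [79, 134, 67] 21.0 [81, 134, 72] 19.7 [85, 137, 79] 18.4 [94, 143, 94] 17.2 [103, 150, 107] 15.9 [115, 156, 125] 14.6 [127, 164, 144] 13.4 [149, 182, 174] 12.1 [161, 191, 191] 10.9 [167, 194, 198] 9.6 [172, 199, 205] 8.3 [167, 195, 199] 7.1 [164, 194, 195] 5.8 [152, 186, 180] 4.6 [136, 173, 156] 3.3 [128, 167, 144] 2.1 [105, 150, 112] 0.8 [92, 141, 90] -0.4 [88, 139, 84] -1.6 [81, 135, 72] -2.9 [77, 130, 65] -4.1 [72, 123, 59] -5.3 [70, 117, 59] -6.6 [68, 112, 58] -7.8 [65, 106, 55] -9.0 [64, 105, 54] -10.3 [65, 107, 55] -11.5 [67, 112, 56] -12.7 [70, 117, 58] -13.9 [73, 124, 61] -15.2 [76, 130, 63] -16.4 [79, 134, 65] -17.6 [80, 135, 66] -18.8 [80, 135, 67] -20.0 [81, 135, 67] -21.2 [81, 135, 68] -22.4 [81, 136, 68] -23.7 [81, 135, 68] -24.9 [80, 134, 67] -26.1 [81, 135, 68] -27.3 [81, 135, 68] -28.5 [81, 135, 67] -29.7 [81, 135, 68] -30.9 [81, 136, 68] -32.1 [81, 136, 69] -33.3 [81, 135, 68] -34.5 [78, 130, 67] -35.6 [77, 128, 66] -36.8 [74, 120, 64] -38.0 [69, 106, 61] -39.2 [67, 98, 61] -40.4 [63, 86, 59] -41.6 [62, 79, 58] 
18.2 [0.5609 0.0565 0.1102] [-4.3 -3.2 16.5] 71.60215973854065 head 4.8 [-38.7  29.8  44.   95.8 -22.7  63.4  16.7]
```

Call:
arm_command --series '[[[0, 0.0001, 0, 0, 0, 5, 0.0], [0, 0.0001, 0, 0, 0, 5, 0.0], [0, 0.0001, 0, 0, 0, 5, 0.0], [0, 0.0001, 0, 0, 0, 5, 0.0], [0, 0.0001, 0, 0, 0, 5, 0.0], [0, 0, 0, 0, 0, 2, 0.0], [0, 0, 0, 0, 0, 0, 0.0], [0, 0, 0, 0, 0, 0, 0.0]]]'

```text
t: 19.0
ee_pos: [0.561, 0.0563, 0.1102]
tool_rot: [[0.377, 0.926, 0.002], [0.926, -0.377, -0.002], [-0.001, 0.003, -1.0]]
ft_force: [-3.9, -2.8, 18.0]
finger_gap: 0.0126
grip_force: 71.7
```

Call:
arm_command --series '[[[0, 0, 0, 0, 0, 0, 0.0], [0, 0, 0, 0, 0, 0, 0.0], [0, 0, 0, 0, 0, 0, 0.0], [0, 0, 0, 0, 0, 0, 0.0], [0, 0, 0, 0, 0, 0, 0.0], [0, 0, 0, 0, 0, 0, 0.0], [0, 0, 0, 0, 0, 0, 0.0], [0, 0, 0, 0, 0, 0, 0.0]]]'

```text
t: 19.8
ee_pos: [0.561, 0.0563, 0.1102]
tool_rot: [[0.377, 0.926, 0.002], [0.926, -0.377, -0.001], [-0.0, 0.003, -1.0]]
ft_force: [-5.6, -3.1, 16.8]
finger_gap: 0.0129
grip_force: 71.7
```

Call:
arm_command --series '[[[0, 0, 0, 0, 0, 0, 0.0], [0, 0, 0, 0, 0, 0, 0.0], [0, 0, 0, 0, 0, 0, 0.0], [0, 0, 0, 0, 0, 0, 0.0], [0, 0, 0, 0, 0, 0, 0.0], [0, 0, 0, 0, 0, 0, 0.0], [0, 0, 0, 0, 0, 0, 0.0], [0, 0, 0, 0, 0, 0, 0.0]]]'

```text
t: 20.6
ee_pos: [0.561, 0.0563, 0.1102]
tool_rot: [[0.377, 0.926, 0.002], [0.926, -0.377, -0.001], [-0.001, 0.003, -1.0]]
ft_force: [-5.2, -2.2, 17.4]
finger_gap: 0.0129
grip_force: 71.7
```

```bash
python3 bub.py 1 | cut -c1-4500
python3 - <<'E'
import cv2
a=cv2.imread("pics/b_scene.png");cv2.imwrite("pics/bs3.png",cv2.resize(a[40:220,20:220],None,fx=3,fy=3,interpolation=cv2.INTER_CUBIC))
E
```

```text
scene len 0.0816 bubble off mid(+away), mm 2.7 9.277777777777777
41.3 [79, 105, 74] 40.0 [77, 116, 70] 38.6 [77, 124, 68] 37.3 [78, 129, 67] 36.0 [79, 132, 67] 34.7 [80, 133, 68] 33.4 [80, 134, 68] 32.1 [81, 135, 68] 30.8 [81, 136, 68] 29.6 [81, 136, 68] 28.3 [81, 136, 68] 27.0 [81, 136, 68] 25.7 [81, 136, 69] 24.4 [81, 136, 69] 23.1 [81, 136, 69] 21.8 [81, 136, 69] 20.5 [80, 135, 68] 19.3 [80, 135, 68] 18.0 [80, 134, 67] 16.7 [79, 132, 66] 15.4 [78, 130, 65] 14.2 [77, 127, 67] 12.9 [84, 129, 80] 11.6 [93, 134, 96] 10.4 [106, 142, 117] 9.1 [117, 152, 134] 7.8 [133, 166, 156] 6.6 [149, 180, 176] 5.3 [163, 193, 194] 4.1 [183, 211, 217] 2.8 [181, 210, 215] 1.6 [180, 210, 214] 0.3 [166, 199, 197] -0.9 [152, 187, 178] -2.2 [145, 180, 168] -3.4 [121, 159, 134] -4.7 [110, 150, 119] -5.9 [94, 137, 97] -7.1 [82, 128, 79] -8.4 [76, 123, 70] -9.6 [72, 121, 62] -10.9 [74, 124, 62] -12.1 [75, 126, 62] -13.3 [77, 130, 63] -14.5 [78, 132, 64] -15.8 [78, 133, 65] -17.0 [79, 133, 66] -18.2 [79, 134, 66] -19.4 [80, 134, 66] -20.7 [80, 134, 67] -21.9 [81, 136, 68] -23.1 [81, 136, 68] -24.3 [80, 135, 67] -25.5 [80, 135, 67] -26.7 [80, 135, 67] -27.9 [80, 135, 67] -29.2 [81, 135, 68] -30.4 [81, 135, 68] -31.6 [81, 135, 68] -32.8 [81, 135, 68] -34.0 [80, 132, 67] -35.2 [76, 125, 65] -36.4 [75, 121, 64] -37.6 [70, 112, 61] -38.8 [67, 101, 59] -40.0 [62, 85, 57] -41.1 [58, 74, 55] 
20.65 [0.561  0.0563 0.1102] [-5.2 -3.  17.3] 71.65929436683655 head -22.2 [-42.6  32.   50.6  95.9 -26.8  64.9  -6.8]
```

View pics/bs3.png

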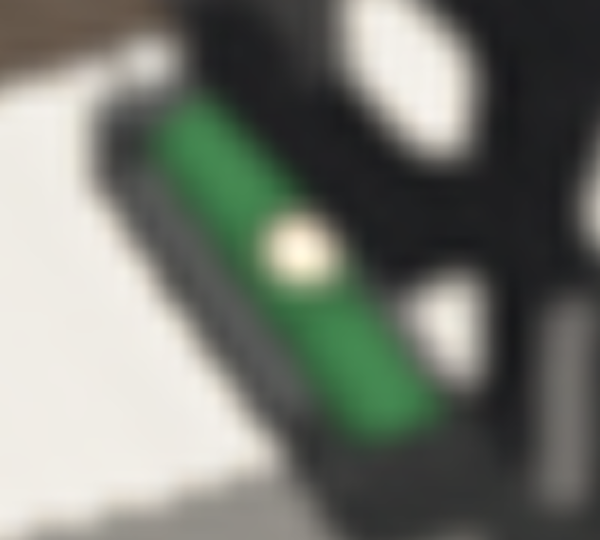

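Bubble centre is at crop (302,248), just on the far side of centre. To check parallax bias, I'll compare the bubble offset in the two initial pictures, where the top view was nearly vertical and unobstructed.

```bash
cat > off.py <<'E'
from h import *
def off(im,c,ex):  # profile along vial axis in world line at z .068
    a0,a1=ex;u=(a1-a0)/np.linalg.norm(a1-a0);m=(a0+a1)/2
    n=np.array([-u[1],u[0],0]);ss=np.arange(-39,39.01,.5)/1000
    P=np.zeros((len(ss),2))
    w=np.array([[c.proj(m+u*s+n*k) for s in ss] for k in np.linspace(-.004,.004,9)]).astype(np.float32)
    v=cv2.remap(im,w[...,0],w[...,1],cv2.INTER_CUBIC).astype(float).mean(0)
    red=np.clip(v[:,2]-85,0,None);k=np.abs(ss)<.032
    cen=(red*ss)[k].sum()/red[k].sum()*1000
    return cen,ss*1000,v
E
python3 - <<'E'
from off import *
t=cv2.imread("pics/top0.png");s=cv2.imread("pics/scene0.png")
ext=(np.array([.5705,.11587,.068]),np.array([.5853,.19345,.068]));exs=(np.array([.56829,.11661,.068]),np.array([.58194,.19207,.068]))
for im,c,e in((t,T,ext),(s,S,exs)):
    a,ss,v=off(im,c,e);print("bubble",a);print([(x,int(g)) for x,g in zip(ss,v[:,1]) if abs(x)<20])
    print("ends",[(x,int(g)) for x,g in zip(ss,v[:,1]) if abs(x)>34])
E
```

```text
bubble 2.116002146277035
[(np.float64(-19.5), 140), (np.float64(-19.0), 140), (np.float64(-18.5), 141), (np.float64(-18.0), 142), (np.float64(-17.5), 143), (np.float64(-17.0), 144), (np.float64(-16.5), 145), (np.float64(-16.0), 146), (np.float64(-15.5), 147), (np.float64(-15.0), 147), (np.float64(-14.5), 148), (np.float64(-14.0), 149), (np.float64(-13.5), 149), (np.float64(-13.0), 150), (np.float64(-12.5), 149), (np.float64(-12.0), 146), (np.float64(-11.5), 138), (np.float64(-11.0), 128), (np.float64(-10.5), 116), (np.float64(-10.0), 106), (np.float64(-9.5), 99), (np.float64(-9.0), 96), (np.float64(-8.5), 100), (np.float64(-8.0), 108), (np.float64(-7.5), 118), (np.float64(-7.0), 127), (np.float64(-6.5), 134), (np.float64(-6.0), 138), (np.float64(-5.5), 139), (np.float64(-5.0), 138), (np.float64(-4.5), 138), (np.float64(-4.0), 142), (np.float64(-3.5), 151), (np.float64(-3.0), 163), (np.float64(-2.5), 176), (np.float64(-2.0), 190), (np.float64(-1.5), 201), (np.float64(-1.0), 211), (np.float64(-0.5), 215), (np.float64(0.0), 217), (np.float64(0.5), 217), (np.float64(1.0), 218), (np.float
[... 3231 characters left out ...]
0), 119), (np.float64(16.5), 119), (np.float64(17.0), 120), (np.float64(17.5), 120), (np.float64(18.0), 120), (np.float64(18.5), 120), (np.float64(19.0), 121), (np.float64(19.5), 121)]
ends [(np.float64(-39.0), 105), (np.float64(-38.5), 107), (np.float64(-38.0), 109), (np.float64(-37.5), 111), (np.float64(-37.0), 113), (np.float64(-36.5), 115), (np.float64(-36.0), 117), (np.float64(-35.5), 118), (np.float64(-35.0), 119), (np.float64(-34.5), 120), (np.float64(34.5), 119), (np.float64(35.0), 118), (np.float64(35.5), 117), (np.float64(36.0), 115), (np.float64(36.5), 114), (np.float64(37.0), 112), (np.float64(37.5), 110), (np.float64(38.0), 108), (np.float64(38.5), 106), (np.float64(39.0), 104)]
```

```bash
cat > now.py <<'E'
from off import *
exs=(np.array([.56829,.11661,.068]),np.array([.58194,.19207,.068]))
im=r.capture("scene");cv2.imwrite("pics/now.png",im);a,ss,v=off(im,S,exs);g=v[:,1];k=np.abs(ss)<25
pk=ss[k][np.argmax(g[k])];lo=140;i=np.where(k&(g>lo))[0];print("centroid",a,"peak",pk,"half-mid",(ss[i[0]]+ss[i[-1]])/2,"ref scene0: 2.68,2.5",)
im=cv2.imread("pics/scene0.png");a,ss,v=off(im,S,exs);i=np.where(k&(v[:,1]>lo))[0];print("ref half-mid",(ss[i[0]]+ss[i[-1]])/2)
s=r.state();print(s["t"],np.round(s["ft_force"],1),np.round(s["ee_pos"],4))
E
python3 now.py
```

```text
centroid 2.465143428952635 peak 2.5 half-mid 2.25 ref scene0: 2.68,2.5
ref half-mid 2.5
20.7 [-5.8 -2.8 17.7] [0.561  0.0563 0.1102]
```

Call:
arm_command --series '[[[0, 0, 0, 0, 0, 3, 0.0], [0, 0.0001, 0, 0, 0, 3, 0.0], [0, 0, 0, 0, 0, 0, 0.0], [0, 0, 0, 0, 0, 0, 0.0], [0, 0, 0, 0, 0, 0, 0.0], [0, 0, 0, 0, 0, 0, 0.0], [0, 0, 0, 0, 0, 0, 0.0], [0, 0, 0, 0, 0, 0, 0.0]]]'

```text
t: 21.5
ee_pos: [0.561, 0.0563, 0.1102]
tool_rot: [[0.472, 0.882, 0.002], [0.882, -0.472, -0.001], [-0.0, 0.003, -1.0]]
ft_force: [-5.2, -3.9, 17.7]
finger_gap: 0.0125
grip_force: 71.7
```

Call:
arm_command --series '[[[0, 0, 0, 0, 0, 0, 0.0], [0, 0, 0, 0, 0, 0, 0.0], [0, 0, 0, 0, 0, 0, 0.0], [0, 0, 0, 0, 0, 0, 0.0], [0, 0, 0, 0, 0, 0, 0.0], [0, 0, 0, 0, 0, 0, 0.0], [0, 0, 0, 0, 0, 0, 0.0], [0, 0, 0, 0, 0, 0, 0.0]]]'

```text
t: 22.3
ee_pos: [0.561, 0.0563, 0.1102]
tool_rot: [[0.472, 0.882, 0.002], [0.882, -0.472, -0.001], [-0.0, 0.003, -1.0]]
ft_force: [-4.1, -2.0, 17.4]
finger_gap: 0.0126
grip_force: 71.7
```

Call:
arm_command --series '[[[0, 0, 0, 0, 0, 0, 0.0], [0, 0, 0, 0, 0, 0, 0.0], [0, 0, 0, 0, 0, 0, 0.0], [0, 0, 0, 0, 0, 0, 0.0], [0, 0, 0, 0, 0, 0, 0.0], [0, 0, 0, 0, 0, 0, 0.0], [0, 0, 0, 0, 0, 0, 0.0], [0, 0, 0, 0, 0, 0, 0.0]]]'

```text
t: 23.1
ee_pos: [0.561, 0.0562, 0.1102]
tool_rot: [[0.472, 0.882, 0.002], [0.882, -0.472, -0.001], [-0.0, 0.003, -1.0]]
ft_force: [-5.0, -2.4, 17.7]
finger_gap: 0.0125
grip_force: 71.7
```

```bash
python3 now.py; python3 -c "
from off import *
exs=(np.array([.56829,.11661,.068]),np.array([.58194,.19207,.068]))
a,ss,v=off(cv2.imread('pics/now.png'),S,exs);print([(float(x),int(g)) for x,g in zip(ss,v[:,1]) if abs(x)<20][::2])"
```

```text
centroid 0.9824585635359115 peak 1.0 half-mid 0.75 ref scene0: 2.68,2.5
ref half-mid 2.5
23.15 [-4.7 -3.3 16.5] [0.561  0.0563 0.1102]
[(-19.5, 128), (-18.5, 128), (-17.5, 127), (-16.5, 126), (-15.5, 125), (-14.5, 123), (-13.5, 121), (-12.5, 119), (-11.5, 117), (-10.5, 117), (-9.5, 117), (-8.5, 121), (-7.5, 127), (-6.5, 136), (-5.5, 145), (-4.5, 155), (-3.5, 164), (-2.5, 173), (-1.5, 179), (-0.5, 183), (0.5, 186), (1.5, 187), (2.5, 185), (3.5, 180), (4.5, 172), (5.5, 163), (6.5, 153), (7.5, 143), (8.5, 135), (9.5, 127), (10.5, 121), (11.5, 119), (12.5, 119), (13.5, 120), (14.5, 121), (15.5, 124), (16.5, 126), (17.5, 127), (18.5, 127), (19.5, 127)]
```

The bubble sits at +0.9 mm between the rings at −10.3 and +12, whose midpoint is +0.85, so it is centred. The foot is held home with about 19 N, so I'm handing in.

```bash
python3 -c "
from rig import r
print(r.hand_in())"
```

```text
the job is handed in; nothing more can be done
None
```

The job is handed in at about 23 s: key gripped on the screw, foot pressed home with about 19 N, and bubble centred between its marks to about 0.2 mm by the scene camera; the type, H-block and T-key were not touched.

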